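Catch and close the gauge-case lid

TASK

The lid of the gauge case on the bench stands open, leaning back. Tip it forward with a fingertip and let it fall freely, catch it from below on the outside of a finger before it lands, and lower it gently until it is fully shut, with no drop or bump at the end. Do not pinch the lid, and leave the tools around the case where they are.

Things in the scene. Friction and masses are not known exactly. Their poses are not given: they have to be found in the camera images.
- case: Black open gauge case fixed to the bench, 170 (x) by 240 (y) by 75 mm high, walls 6 mm. Origin at the centre of its underside; its front faces its own -x (roughly to the robot's right, world -y) and the lid's hinge runs along its y on the far (+x) rim.
- lid (a joint): Lid angle, rad: 0 = fully shut (level), growing as it opens; 1.57 upright. Starts leaning back at 1.70 to 1.75 (stop at 1.75). Balance point about 1.51; below it the lid falls shut by itself. Damped hinge: it falls at about 0.7 rad/s (0.6 to 0.87, hidden mass) times the cosine of the angle, about 3 s from 1.36 to 0.55, 1 s more to shut, where it would land too hard.
- lid_hinge (a point): Point on the hinge axis, mid-width: in the case's frame at x = +85 mm, y = 0, z = 75.5 mm. The lid's underside passes through this axis.
- tab_edge (a point): Middle of the orange tab's free edge, at the level of the lid's underside, 208 mm from the hinge axis. Tab 90 mm wide, 12 mm thick; when shut it sticks out 38 mm beyond the case's front wall, its underside 75.5 mm above the bench, so a finger can stay under it until the lid is shut.
- lid_inner: Inner (under) skin of the lid, grey, 4 mm thick, z = 0 to 4 mm from the hinge axis, set 3 mm in from the lid's edges. Origin on the hinge axis, z out of the lid's outer face, -x towards the tab. Whole lid: 170 by 240 by 12 mm plus tab, about 0.5 kg; holding it at the tab's edge takes 2 to 3 N.
- lid_outer: Outer (upper) skin of the lid, blue, z = 8 to 12 mm in lid_inner's frame (same origin), set 5 mm in from the edges. With the lid leaning back it faces away from the case; a fingertip behind it tips the lid forward. Pressing this skin and lid_inner at once is pinching.
- lid_core: Middle sheet of the lid, metal, z = 4 to 8 mm in lid_inner's frame (same origin); its edges and the tab's edge are the lid's outermost edges. A catching finger may carry the lid by this edge or by lid_inner.
- screwdriver: Loose screwdriver lying behind the hinge side of the case; bystander.
- wrench: Loose steel wrench lying flat on the bench in front of the tab side of the case; bystander.
- hammer: Loose hammer lying farther behind the hinge side of the case; bystander.
- screw_jar: Loose jar with red cap, 60 mm wide, 80 mm high, behind the hinge side of the case; bystander.
- tape_measure: Loose yellow tape measure, 65 by 35 by 62 mm, beside the case; bystander.
- pencil_cup: Loose blue cup, 70 mm wide, 90 mm high, behind the hinge side of the case; bystander.

How it is judged:
On the way, in this order (a step that is already met when the one before it is completed fails the run):
1. the lid, tipped past upright, falls shut-wards by itself with no finger on it (value of joint lid between 0.2 and 1.5 rad and velocity of joint lid below -0.05 rad/s and contact force between each of the arm, the fingers and lid_inner below 0.05 N and contact force between each of the arm, the fingers and lid_core below 0.05 N and contact force between each of the arm, the fingers and lid_outer below 0.05 N), for 0.1 s.
2. the falling lid is caught from below on a finger while still open (over 0.1 rad) and slowed or stopped ((contact force between the fingers and lid_inner above 0.3 N or contact force between the fingers and lid_core above 0.3 N) and contact force between the fingers and lid_outer below 0.3 N and value of joint lid between 0.1 and 1.3 rad and velocity of joint lid above -0.4 rad/s), for 0.2 s.
At the end, for the whole second after the job is handed in: The lid is fully shut (under 0.02 rad) and at rest, and every tool around the case is within 20 mm of where it started (value of joint lid below 0.02 rad and velocity of joint lid between -0.05 and 0.05 rad/s and distance of each of screwdriver, wrench, hammer, screw_jar, tape_measure, pencil_cup from where it was at the start of the episode below 0.02 m); the robot touches nothing.
It fails at once if the lid lands hard: it turns shut-wards faster than 0.35 rad/s within its last 0.05 rad (value of joint lid below 0.05 rad and velocity of joint lid below -0.35 rad/s).
It fails at once if the lid is pinched: both its faces are pressed by the fingers at once (over 1 N each) (contact force between the fingers and lid_inner above 1 N and contact force between the fingers and lid_outer above 1 N).
It fails at once if a tool around the case is pushed or lifted more than 20 mm (distance of any of screwdriver, wrench, hammer, screw_jar, tape_measure, pencil_cup from where it was at the start of the episode above 0.02 m).
It also fails if it takes over 54 s, if anything falls off the work surface, if the arm or the gripper's body presses on something with over 40 N, if the wrist force passes 120 N, or if a joint passes its speed limit or range.

ROBOT

A 6-joint arm with a two-finger parallel gripper is mounted at the origin on the work surface. World frame = base frame: x ahead of the robot, y to its left, z up, the work surface at z = 0. Lengths are in m, angles in rad, forces in N, time in s.
With the tool pointing down it reaches from about 0.425 to 0.95 m from the base axis. Payload 3.5 kg.
Tool frame: the origin (TCP) lies between the finger pads; the fingertips stand 25 mm ahead of it and the grasp point (between the pads) lies 6 mm ahead of it (ctrl.finger_overhang is the distance from the TCP to the fingertips, in m); x points along the fingers, y is the direction in which the jaws open and shut, and the axes are right-handed (so a half turn about x gives the same grasp; the last joint's range is limited). The gripper opens to 85 mm and grips with 20 to 120 N. Pads are 22 mm wide; open, the fingers measure 114 mm over their backs; the gripper's body (76 mm by 85 mm) begins 54 mm behind the grasp point. The pads swing forward as they close: fully open they stand 13 mm farther back than shut.
Start: joints at [1.146, 0.286, 1.577, -0, 1.279, -0.15], TCP at [0.183, 0.65, 0.256] pointing down, gripper open.
Joint ranges: [-2.77, 2.77], [-0.9, 2.22], [0.21, 2.48], [-1.53, 4.67], [0.24, 2.81], [-2.84, 2.84]. Speed limits (rad/s): [2.79, 2.79, 3.14, 3.14, 3.14, 3.14].

INTERFACE

Orientations are given as a unit quaternion [x, y, z, w].
In Python, from plant import ctrl gives the robot as it stands.
- The arm moves only by the tool play_rows, never from a script. Its argument "targets" is a list of rows, each an object with "delta_pos": the shift along the world's x, y, z normalised to -1 to 1, where 1 is 1000 mm, a list of three; "delta_rot": the turn, a rotation vector about the world's x, y, z normalised to -1 to 1, where 1 is pi rad, a list of three; "claw": the finger opening in mm, from 0 to 85.4. In form: [{"delta_pos": [tx, ty, tz], "delta_rot": [wx, wy, wz], "claw": claw}, ...]. A call has 1 to 20 rows; each row is the pose to reach, as a shift and turn from the pose measured when the call began, turning the shorter way round; what a row does not reach only later rows make up. A row lasts 1/12 s, in which the tool goes at most 41.7 mm and 7.16 degrees, less where a joint would pass 70% of its speed; a pose out of reach is approached as far as the arm can. A call with a number of a shift or a turn outside -1 to 1 is refused whole. A call with a gripper value outside its range is refused whole. The fingers move at their own pace and stop on an object; "newtons" is the grip in N (left out, the last holds). Time passes only in rows, so rows that repeat a pose let the fingers close. It gives the time, the measured TCP pose, the force and the opening at its end, in the units of the state.
- ctrl.get_state(): the state, without advancing time (a new reading comes with each control period).
- ctrl.read_camera(name): name is "scene" or "side" or "wrist"; returns the picture (480x640x3 uint8, blue, green, red); there is no depth.
- ctrl.calibration(name): a dict with "fx", "fy", "cx", "cy" (pixels), "camera_from_world" (4x4, takes a point from world to camera coordinates). Camera axes: x right, y down, z forward; pixel columns grow to the right and rows downward; lengths in m; the calibration is good to about 2 mm. A picture is of the moment at which its call begins: read the wrist's pose just before it. calibration takes no time and is no camera call; for the wrist camera it gives the pose at the moment of the call.
- ctrl.sign_off(): hands the job in, once; it reports no verdict.
The state is a dict: "time": time; "qpos": joint angles; "dq": joint speeds; "joint_efforts": joint torques, N m; "eef_pos": TCP position; "tcp_rot": TCP orientation; "contact_force": force on the tool from outside, world axes, zero at the start; "wrist_torque": the same for the moment, N m; "opening": opening from 0.0 (shut) to 1.0 (fully open).
Only numpy, scipy, OpenCV 4.12 (cv2) and the standard library are available. Lean on these libraries where they do the work, as an engineer would, in place of code of your own. Each camera call takes 0.05 s, during which the arm holds its last target. There are 200 camera calls.

## Working session

There is one attempt and no reset: what is moved stays moved. The work goes in short steps, Python scripts to look and compute and a tool call to move; the robot and the scene stay as the last step left them, time stands still between calls to the robot, and variables do not carry over. Pictures are saved under pics/ and viewed, about 8 in all and at most 12, crops included, and the job is handed in when it is done.

Besides the shell and the picture viewer there is one more tool, called after "Call:" as name(argument=value, ...), one argument or row to a line, values as JSON. play_rows: Moves the arm, as the interface text tells. Its arguments: {"type":"object","properties":{"targets":{"type":"array"},"newtons":{"type":"number"}},"required":["targets"]}

```bash
mkdir -p pics
python3 - <<'E'
from plant import ctrl
import cv2,numpy as np
print(ctrl.get_state(), ctrl.finger_overhang)
for n in ("scene","side"):
    im=ctrl.read_camera(n); cv2.imwrite(f"pics/{n}0.png",im)
    c=ctrl.calibration(n); print(n,c['fx'],c['fy'],c['cx'],c['cy']); print(np.round(c['camera_from_world'],4).tolist())
E
```

```text
{'time': 0.0, 'qpos': array([ 1.14598995e+00,  2.87167794e-01,  1.57820405e+00, -1.05483865e-05,
        1.27859883e+00, -1.49988507e-01]), 'dq': array([-8.68176356e-05,  3.52998377e-04,  8.05715536e-05, -2.14403824e-03,
       -3.54482858e-04,  8.43457432e-04]), 'joint_efforts': array([ 4.86522167e-04, -4.05977869e+01, -2.92628074e+01, -8.32409341e-05,
        5.81801301e-03,  6.33616295e-06]), 'eef_pos': array([0.18288792, 0.64911794, 0.25493105]), 'tcp_rot': array([ 0.0960489 ,  0.70067631, -0.09766347,  0.70020652]), 'contact_force': array([0.45978777, 0.3572014 , 0.18469541]), 'wrist_torque': array([-0.02135125,  0.03384   ,  0.04503932]), 'opening': 0.9965370563886016} 0.025
scene 516.3492561175192 516.3492561175192 321.5069911746923 237.61204994655324
[[0.1318, 0.9912, 0.011, -0.1905], [0.8158, -0.1022, -0.5693, -0.4055], [-0.5631, 0.084, -0.8221, 1.4024], [0.0, 0.0, 0.0, 1.0]]
side 620.8367519114112 620.8367519114112 313.3568479426379 229.63484824847782
[[0.4979, -0.8672, -0.0077, -0.1802], [-0.4856, -0.2714, -0.831, 0.3556], [0.7185, 0.4175, -0.5563, 0.8676], [0.0, 0.0, 0.0, 1.0]]
```

View pics/scene0.png

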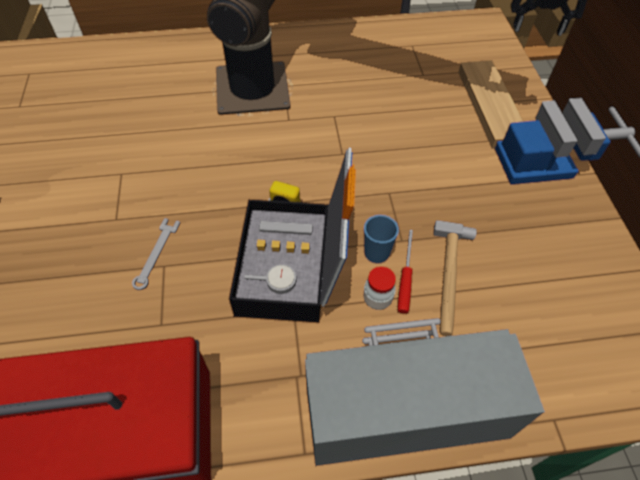

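View pics/side0.png

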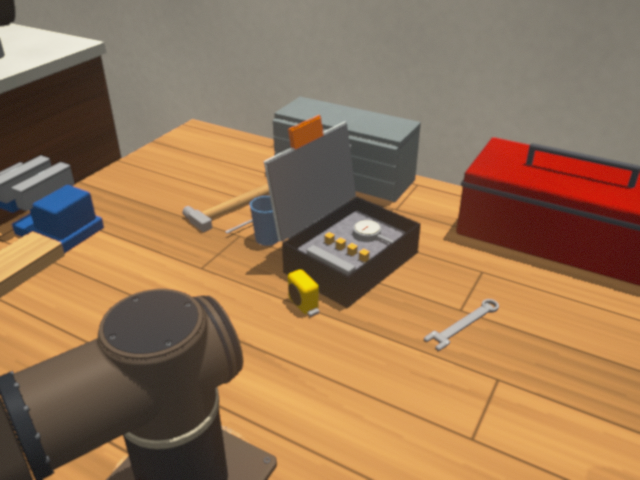

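The scene view shows the case at about (285,260), its hinge on the right (+y) and the orange tab at (350,190). The jar, cup, screwdriver and hammer are at right, the wrench at (158,255) on the left, and the tape at (285,193). The side view agrees. Next I'll enlarge both.

Run:
```python
import cv2,numpy as np
a=cv2.imread("pics/scene0.png")[140:330,215:415]; b=cv2.imread("pics/side0.png")[105:325,240:440]
cv2.imwrite("pics/c1.png",cv2.resize(a,None,fx=3,fy=3,interpolation=cv2.INTER_CUBIC))
cv2.imwrite("pics/c2.png",cv2.resize(b,None,fx=2.7,fy=2.7,interpolation=cv2.INTER_CUBIC))
```

```text
(no output)
```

View pics/c1.png

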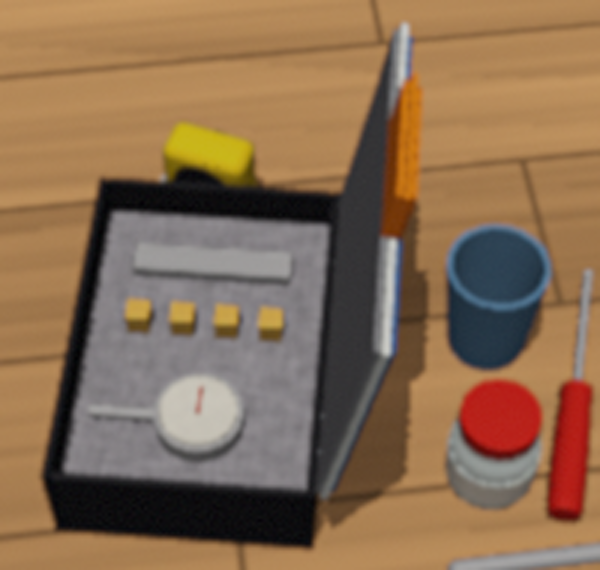

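View pics/c2.png

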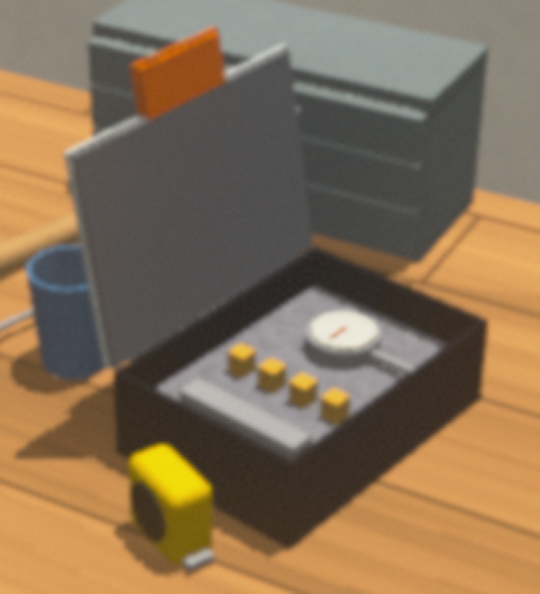

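```bash
cat > h.py <<'E'
import numpy as np
from plant import ctrl
def proj(n,P):
    c=ctrl.calibration(n); P=np.atleast_2d(P); T=c['camera_from_world']
    q=P@T[:3,:3].T+T[:3,3]
    return np.c_[c['fx']*q[:,0]/q[:,2]+c['cx'],c['fy']*q[:,1]/q[:,2]+c['cy']]
def rz(a): return np.array([[np.cos(a),-np.sin(a),0],[np.sin(a),np.cos(a),0],[0,0,1]])
def lid2case(p,th): # lid frame mm -> case mm; th open
    x,y,z=p; c,s=np.cos(th),np.sin(th)
    return np.array([85+x*c+z*s, y, 75.5-x*s+z*c])
def world(p,X): return np.array([X[0],X[1],0])+rz(X[2])@np.array(p)/1000
E
python3 - <<'E'
from h import *
from scipy.optimize import least_squares
A=[("scene",(104,181),(-85,120,75)),("scene",(48,478),(-85,-120,75)),("scene",(318,490),(85,-120,75)),("scene",(57,528),(-85,-120,0)),("scene",(313,546),(85,-120,0)),
("side",(290,545),(-85,120,0)),("side",(486,322),(-85,-120,75)),("side",(480,397),(-85,-120,0)),("side",(117,373),(85,120,75)),("side",(118,450),(85,120,0)),("side",(316,250),(85,-120,75))]
L=[("side",(68,153),(-170,120,5)),("side",(288,47),(-170,-120,5)),("scene",(404,25),(-170,120,6)),("scene",(388,355),(-170,-120,6))]
off={"scene":(215,140,3),"side":(240,105,2.7)}
px=lambda n,u:np.array([off[n][0]+(u[0]+.5)/off[n][2]-.5,off[n][1]+(u[1]+.5)/off[n][2]-.5])
def f(X): return np.concatenate([proj(n,world(p,X))[0]-px(n,u) for n,u,p in A]+[proj(n,world(lid2case(p,X[3]),X))[0]-px(n,u) for n,u,p in L])
r=least_squares(f,[0.55,0,1.57,1.72],loss='soft_l1'); X=r.x;print(X); print(np.round(f(X).reshape(-1,2),1).tolist())
np.save("X.npy",X)
def back(n,u,z):
    c=ctrl.calibration(n);T=c['camera_from_world'];d=T[:3,:3].T@np.array([(u[0]-c['cx'])/c['fx'],(u[1]-c['cy'])/c['fy'],1]);o=-T[:3,:3].T@T[:3,3]
    return np.round(o+d*(z-o[2])/d[2],3)
for nm,u,z in [("jarcap",(382,279),.08),("cup top",(381,228),.09),("sd tip",(410,232),.01),("sd end",(404,308),.015),("hammer head",(455,231),.02),("hammer end",(447,330),.02),("wrench a",(172,226),.005),("wrench b",(141,283),.005),("tape",(285,190),.062),("box tl",(307,351),.15)]: print(nm,back("scene",u,z))
print("hinge",world((85,0,75.5),X))
for th in (1.72,1.5,0.6,0):print(th,world(lid2case((-208,0,0),th),X),world(lid2case((-208,0,12),th),X))
E
```

```text
[0.57843151 0.03347889 1.37127505 1.74834889]
[[-2.3, -1.9], [-3.1, 0.1], [-1.1, 2.1], [-0.8, 1.4], [0.3, 1.2], [-0.2, 0.8], [0.7, -2.3], [-0.2, -0.6], [-2.5, -1.5], [-1.5, 0.1], [-1.2, -2.9], [-1.2, -0.7], [-1.6, -1.8], [-0.4, -0.9], [-0.7, -0.5]]
jarcap [0.676 0.217 0.08 ]
cup top [0.566 0.236 0.09 ]
sd tip [0.529 0.316 0.01 ]
sd end [0.709 0.261 0.015]
hammer head [0.545 0.41  0.02 ]
hammer end [0.768 0.331 0.02 ]
wrench a [ 0.445 -0.197  0.005]
wrench b [ 0.582 -0.255  0.005]
tape [0.421 0.056 0.062]
box tl [0.829 0.057 0.15 ]
hinge [0.59527852 0.11679262 0.0755    ]
1.72 [0.60140674 0.14709857 0.28118907] [0.60375871 0.15872984 0.27940526]
1.5 [0.59236233 0.10237117 0.28297896] [0.59473478 0.11410365 0.2838278 ]
0.6 [ 0.56125354 -0.05147153  0.19294563] [ 0.56259649 -0.04483024  0.20284966]
0 [ 0.55405289 -0.08708099  0.0755    ] [ 0.55405289 -0.08708099  0.0875    ]
```

```bash
cat > plan.py <<'E'
from h import *
from scipy.spatial.transform import Rotation as R
X=np.load("X.npy"); H=world((85,0,75.5),X); a=X[2]; D=np.array([np.cos(a),np.sin(a),0]); Z=np.array([0,0,1.]); L=rz(a)@np.array([0,1.,0])
def ori(phi):
    p=np.radians(phi); t=D*np.cos(p)-Z*np.sin(p); n=D*np.sin(p)+Z*np.cos(p); return R.from_matrix(np.c_[t,n,np.cross(t,n)])
def plan(W): # (d,zrel,phi[,lat]) mm, deg
    s=ctrl.get_state(); P=s['eef_pos']; q=R.from_quat(s['tcp_rot'])
    for w in W:
        T=H+D*w[0]/1e3+Z*w[1]/1e3+L*(w[3] if len(w)>3 else 0)/1e3
        print(w,np.round(T-P,3).tolist(),np.round((ori(w[2])*q.inv()).as_rotvec()/np.pi,3).tolist())
def where():
    s=ctrl.get_state(); v=s['eef_pos']-H; r=R.from_quat(s['tcp_rot']); t=r.apply([1,0,0])
    print("t",round(s['time'],2),"d,z,lat",np.round([v@D*1e3,v[2]*1e3,v@L*1e3],1),"phi",round(np.degrees(np.arcsin(-t[2])),1),"orierr",round(np.degrees((ori(np.degrees(np.arcsin(-t[2])))*r.inv()).magnitude()),1),"F",np.round(s['contact_force'],2),"q",np.round(s['qpos'],2),"open",round(s['opening'],2))
E
python3 - <<'E'
from plan import *
where(); plan([(250,285,90,100),(0,285,90),(-250,285,90),(-250,160,45)])
E
```

```text
t 0.1 d,z,lat [440.1 179.6 509.7] phi 89.9 orierr 4.3 F [ 0.25 -0.12 -0.9 ] q [ 1.15  0.29  1.58 -0.    1.28 -0.15] open 1.0
(250, 285, 90, 100) [0.364, -0.268, 0.105] [0.001, -0.0, 0.024]
(0, 285, 90) [0.412, -0.532, 0.105] [0.001, -0.0, 0.024]
(-250, 285, 90) [0.363, -0.777, 0.105] [0.001, -0.0, 0.024]
(-250, 160, 45) [0.363, -0.777, -0.02] [0.244, -0.059, 0.023]
```

Call:
play_rows(
  targets=[
    {"delta_pos": [0.1, -0.1, 0.1], "delta_rot": [0, 0, 0.024], "claw": 0},
    {"delta_pos": [0.1, -0.1, 0.1], "delta_rot": [0, 0, 0.024], "claw": 0},
    {"delta_pos": [0.364, -0.3, 0.11], "delta_rot": [0, 0, 0.024], "claw": 0},
    {"delta_pos": [0.364, -0.3, 0.11], "delta_rot": [0, 0, 0.024], "claw": 0},
    {"delta_pos": [0.364, -0.3, 0.11], "delta_rot": [0, 0, 0.024], "claw": 0},
    {"delta_pos": [0.364, -0.3, 0.11], "delta_rot": [0, 0, 0.024], "claw": 0},
    {"delta_pos": [0.364, -0.3, 0.11], "delta_rot": [0, 0, 0.024], "claw": 0},
    {"delta_pos": [0.364, -0.3, 0.11], "delta_rot": [0, 0, 0.024], "claw": 0},
    {"delta_pos": [0.363, -0.777, 0.11], "delta_rot": [0, 0, 0.024], "claw": 0},
    {"delta_pos": [0.363, -0.777, 0.11], "delta_rot": [0, 0, 0.024], "claw": 0},
    {"delta_pos": [0.363, -0.777, 0.11], "delta_rot": [0, 0, 0.024], "claw": 0},
    {"delta_pos": [0.363, -0.777, 0.11], "delta_rot": [0, 0, 0.024], "claw": 0},
    {"delta_pos": [0.363, -0.777, 0.11], "delta_rot": [0, 0, 0.024], "claw": 0},
    {"delta_pos": [0.363, -0.777, 0.11], "delta_rot": [0, 0, 0.024], "claw": 0},
    {"delta_pos": [0.363, -0.777, 0.11], "delta_rot": [0, 0, 0.024], "claw": 0},
    {"delta_pos": [0.363, -0.777, 0.11], "delta_rot": [0, 0, 0.024], "claw": 0},
    {"delta_pos": [0.363, -0.777, 0.11], "delta_rot": [0, 0, 0.024], "claw": 0},
    {"delta_pos": [0.363, -0.777, 0.11], "delta_rot": [0, 0, 0.024], "claw": 0},
    {"delta_pos": [0.363, -0.777, 0.11], "delta_rot": [0, 0, 0.024], "claw": 0},
    {"delta_pos": [0.363, -0.777, 0.11], "delta_rot": [0, 0, 0.024], "claw": 0},
  ],
)

```text
time: 1.77
eef_pos: [0.5274, -0.0438, 0.3612]
tcp_rot: [0.07, 0.704, -0.071, 0.703]
contact_force: [0.9, 0.4, -0.8]
opening: -0.002
```

Run:
```python
from plan import *
where(); plan([(-250,285,90),(-250,160,45),(-173,127,45)])
```

```text
t 1.77 d,z,lat [-170.9  285.7   34.7] phi 89.9 orierr 0.2 F [ 0.86  0.44 -0.84] q [-0.27 -0.1   1.8  -0.    1.44 -1.64] open -0.0
(-250, 285, 90) [0.018, -0.084, -0.001] [0.001, -0.0, 0.0]
(-250, 160, 45) [0.018, -0.084, -0.126] [0.246, -0.05, -0.0]
(-173, 127, 45) [0.034, -0.009, -0.159] [0.246, -0.05, -0.0]
```

Call:
play_rows(
  targets=[
    {"delta_pos": [0.018, -0.06, -0.01], "delta_rot": [0.04, -0.008, 0], "claw": 0},
    {"delta_pos": [0.018, -0.084, -0.04], "delta_rot": [0.078, -0.016, 0], "claw": 0},
    {"delta_pos": [0.018, -0.084, -0.075], "delta_rot": [0.115, -0.023, 0], "claw": 0},
    {"delta_pos": [0.018, -0.084, -0.11], "delta_rot": [0.155, -0.032, 0], "claw": 0},
    {"delta_pos": [0.018, -0.084, -0.126], "delta_rot": [0.195, -0.04, 0], "claw": 0},
    {"delta_pos": [0.018, -0.084, -0.126], "delta_rot": [0.235, -0.048, 0], "claw": 0},
    {"delta_pos": [0.022, -0.06, -0.14], "delta_rot": [0.246, -0.05, 0], "claw": 0},
    {"delta_pos": [0.028, -0.035, -0.159], "delta_rot": [0.246, -0.05, 0], "claw": 0},
    {"delta_pos": [0.034, -0.009, -0.159], "delta_rot": [0.246, -0.05, 0], "claw": 0},
    {"delta_pos": [0.034, -0.009, -0.159], "delta_rot": [0.246, -0.05, 0], "claw": 0},
  ],
)

```text
time: 2.6
eef_pos: [0.5601, -0.0492, 0.1998]
tcp_rot: [0.336, 0.625, 0.206, 0.674]
contact_force: [0.2, -0.7, 0.4]
opening: -0.003
```

Run:
```python
from plan import *
import cv2
where(); plan([(-222,-7,45),(-250,160,45),(-200,270,90),(80,285,90),(80,195,90)])
a=ctrl.read_camera("scene")[100:400,100:500]; b=ctrl.read_camera("side")[80:380,200:600]
cv2.imwrite("pics/r1.png",np.vstack([a,b]))
```

```text
t 2.6 d,z,lat [-169.6  124.3    1.6] phi 44.7 orierr 0.4 F [ 0.22 -0.66  0.44] q [-0.55  0.19  1.94  0.74  1.41 -2.19] open -0.0
(-222, -7, 45) [-0.009, -0.052, -0.131] [-0.002, -0.001, -0.001]
(-250, 160, 45) [-0.014, -0.079, 0.036] [-0.002, -0.001, -0.001]
(-200, 270, 90) [-0.004, -0.03, 0.146] [-0.247, 0.048, -0.0]
(80, 285, 90) [0.051, 0.244, 0.161] [-0.247, 0.048, -0.0]
(80, 195, 90) [0.051, 0.244, 0.071] [-0.247, 0.048, -0.0]
```

View pics/r1.png

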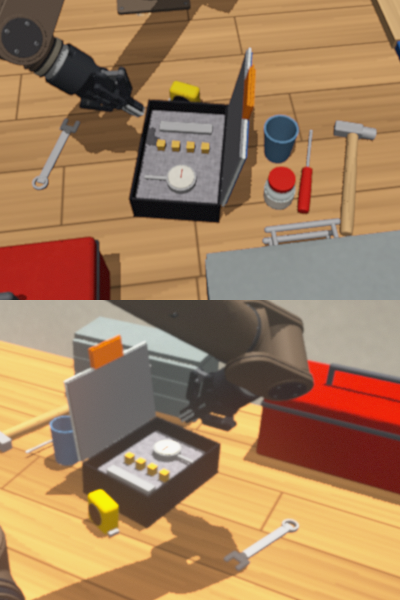

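Call:
play_rows(
  targets=[
    {"delta_pos": [-0.006, -0.035, -0.02], "delta_rot": [0, 0, 0], "claw": 0},
    {"delta_pos": [-0.009, -0.052, -0.06], "delta_rot": [0, 0, 0], "claw": 0},
    {"delta_pos": [-0.009, -0.052, -0.1], "delta_rot": [0, 0, 0], "claw": 0},
    {"delta_pos": [-0.009, -0.052, -0.131], "delta_rot": [0, 0, 0], "claw": 0},
    {"delta_pos": [-0.009, -0.052, -0.131], "delta_rot": [0, 0, 0], "claw": 0},
  ],
)

```text
time: 3.12
eef_pos: [0.5484, -0.1034, 0.0645]
tcp_rot: [0.338, 0.626, 0.205, 0.672]
contact_force: [-0.7, 0.9, 0.0]
opening: -0.002
```

Run:
```python
from plan import *
import cv2
where(); plan([(-222,-7,45),(-250,100,45),(-250,170,70),(-200,270,90),(0,290,90),(80,285,90),(80,195,90)])
s=ctrl.get_state();print(proj("scene",s['eef_pos']+.025*R.from_quat(s['tcp_rot']).apply([1,0,0])),proj("side",s['eef_pos']+.025*R.from_quat(s['tcp_rot']).apply([1,0,0])))
a=ctrl.read_camera("scene")[170:320,180:380]; b=ctrl.read_camera("side")[180:330,290:490]
cv2.imwrite("pics/r2.png",cv2.resize(np.vstack([a,b]),None,fx=2,fy=2,interpolation=cv2.INTER_CUBIC))
```

```text
t 3.12 d,z,lat [-225.1  -11.     2.3] phi 44.7 orierr 0.7 F [-0.67  0.9   0.01] q [-0.64  0.43  1.93  0.73  1.29 -2.4 ] open -0.0
(-222, -7, 45) [0.003, 0.003, 0.004] [-0.002, -0.003, -0.0]
(-250, 100, 45) [-0.003, -0.025, 0.111] [-0.002, -0.003, -0.0]
(-250, 170, 70) [-0.003, -0.025, 0.181] [-0.138, 0.024, 0.001]
(-200, 270, 90) [0.007, 0.024, 0.281] [-0.247, 0.046, 0.001]
(0, 290, 90) [0.047, 0.22, 0.301] [-0.247, 0.046, 0.001]
(80, 285, 90) [0.063, 0.299, 0.296] [-0.247, 0.046, 0.001]
(80, 195, 90) [0.063, 0.299, 0.206] [-0.247, 0.046, 0.001]
[[221.562266   250.73516137]] [[400.43892921 266.84785383]]
```

View pics/r2.png

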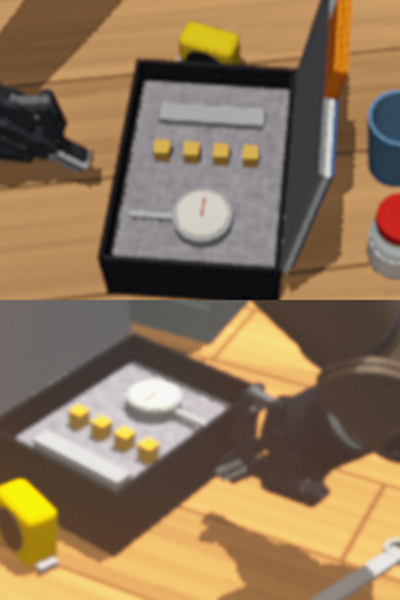

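Call:
play_rows(
  targets=[
    {"delta_pos": [-0.003, -0.02, 0.035], "delta_rot": [0, 0, 0], "claw": 0},
    {"delta_pos": [-0.003, -0.025, 0.075], "delta_rot": [-0.03, 0.005, 0], "claw": 0},
    {"delta_pos": [-0.003, -0.025, 0.115], "delta_rot": [-0.065, 0.012, 0], "claw": 0},
    {"delta_pos": [-0.003, -0.025, 0.155], "delta_rot": [-0.1, 0.018, 0], "claw": 0},
    {"delta_pos": [-0.003, -0.025, 0.195], "delta_rot": [-0.138, 0.024, 0], "claw": 0},
    {"delta_pos": [0, -0.01, 0.23], "delta_rot": [-0.175, 0.032, 0], "claw": 0},
    {"delta_pos": [0.003, 0.01, 0.265], "delta_rot": [-0.21, 0.04, 0], "claw": 0},
    {"delta_pos": [0.01, 0.04, 0.29], "delta_rot": [-0.247, 0.046, 0], "claw": 0},
    {"delta_pos": [0.018, 0.08, 0.301], "delta_rot": [-0.247, 0.046, 0], "claw": 0},
    {"delta_pos": [0.026, 0.12, 0.301], "delta_rot": [-0.247, 0.046, 0], "claw": 0},
    {"delta_pos": [0.034, 0.16, 0.301], "delta_rot": [-0.247, 0.046, 0], "claw": 0},
    {"delta_pos": [0.042, 0.2, 0.301], "delta_rot": [-0.247, 0.046, 0], "claw": 0},
    {"delta_pos": [0.05, 0.24, 0.301], "delta_rot": [-0.247, 0.046, 0], "claw": 0},
    {"delta_pos": [0.058, 0.28, 0.301], "delta_rot": [-0.247, 0.046, 0], "claw": 0},
    {"delta_pos": [0.066, 0.318, 0.3], "delta_rot": [-0.247, 0.046, 0], "claw": 0},
    {"delta_pos": [0.067, 0.318, 0.3], "delta_rot": [-0.247, 0.046, 0], "claw": 0},
    {"delta_pos": [0.067, 0.318, 0.265], "delta_rot": [-0.247, 0.046, 0], "claw": 0},
    {"delta_pos": [0.067, 0.318, 0.23], "delta_rot": [-0.247, 0.046, 0], "claw": 0},
    {"delta_pos": [0.067, 0.318, 0.206], "delta_rot": [-0.247, 0.046, 0], "claw": 0},
    {"delta_pos": [0.067, 0.318, 0.206], "delta_rot": [-0.247, 0.046, 0], "claw": 0},
  ],
)

```text
time: 4.88
eef_pos: [0.6163, 0.2131, 0.2732]
tcp_rot: [0.068, 0.703, -0.071, 0.704]
contact_force: [-0.6, -0.2, -0.6]
opening: -0.0
```

Run:
```python
from plan import *
import cv2
where(); plan([(60,195,90),(30,195,90),(0,195,90)])
a=ctrl.read_camera("scene")[120:270,240:440]; b=ctrl.read_camera("side")[80:230,210:410]
cv2.imwrite("pics/r3.png",cv2.resize(np.vstack([a,b]),None,fx=2,fy=2,interpolation=cv2.INTER_CUBIC))
```

```text
t 4.88 d,z,lat [ 98.5 197.7  -1.6] phi 89.8 orierr 0.5 F [-0.64 -0.2  -0.61] q [ 0.18  0.22  1.62 -0.    1.3  -1.19] open -0.0
(60, 195, 90) [-0.009, -0.037, -0.003] [0.001, 0.0, -0.001]
(30, 195, 90) [-0.015, -0.067, -0.003] [0.001, 0.0, -0.001]
(0, 195, 90) [-0.021, -0.096, -0.003] [0.001, 0.0, -0.001]
```

View pics/r3.png

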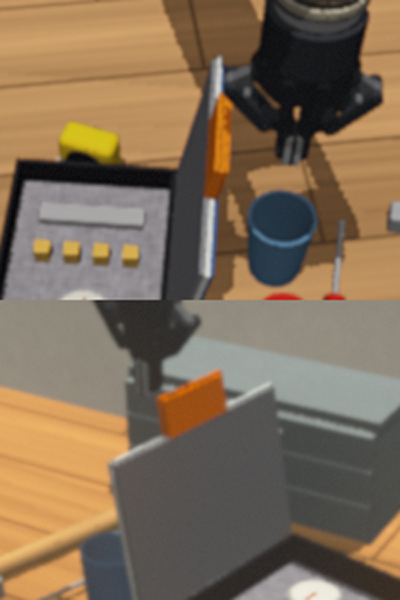

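Call:
play_rows(
  targets=[
    {"delta_pos": [-0.005, -0.02, 0.004], "delta_rot": [0, 0, 0], "claw": 0},
    {"delta_pos": [-0.008, -0.03, 0.004], "delta_rot": [0, 0, 0], "claw": 0},
    {"delta_pos": [-0.009, -0.038, 0.004], "delta_rot": [0, 0, 0], "claw": 0},
    {"delta_pos": [-0.011, -0.046, 0.004], "delta_rot": [0, 0, 0], "claw": 0},
    {"delta_pos": [-0.012, -0.054, 0.004], "delta_rot": [0, 0, 0], "claw": 0},
    {"delta_pos": [-0.014, -0.062, 0.004], "delta_rot": [0, 0, 0], "claw": 0},
    {"delta_pos": [-0.016, -0.07, 0.004], "delta_rot": [0, 0, 0], "claw": 0},
    {"delta_pos": [-0.017, -0.077, 0.004], "delta_rot": [0, 0, 0], "claw": 0},
    {"delta_pos": [-0.018, -0.083, 0.004], "delta_rot": [0, 0, 0], "claw": 0},
    {"delta_pos": [-0.018, -0.083, 0.004], "delta_rot": [0, 0, 0], "claw": 0},
    {"delta_pos": [-0.018, -0.083, 0.004], "delta_rot": [0, 0, 0], "claw": 0},
  ],
)

```text
time: 5.9
eef_pos: [0.6007, 0.1296, 0.2825]
tcp_rot: [0.069, 0.7, -0.07, 0.707]
contact_force: [0.0, 0.1, 0.2]
opening: -0.0
```

```bash
cat >> plan.py <<'E'
def tabpix(th):
    P=[world(lid2case(p,th),X) for p in [(-170,120,6),(-170,-120,6),(-208,45,0),(-208,-45,0),(-208,45,12),(-208,-45,12)]]
    return {n:np.round(proj(n,np.array(P)),0).astype(int).tolist() for n in("scene","side")}
E
python3 - <<'E'
from plan import *
import cv2
where()
a=ctrl.read_camera("scene"); b=ctrl.read_camera("side")
for th in (1.75,1.6,1.5,1.4): print(th,tabpix(th))
cv2.imwrite("pics/s_sc.png",a);cv2.imwrite("pics/s_si.png",b)
a=a[120:270,240:440]; b=b[80:230,210:410]
cv2.imwrite("pics/r4.png",cv2.resize(np.vstack([a,b]),None,fx=2,fy=2,interpolation=cv2.INTER_CUBIC))
E
```

```text
t 5.9 d,z,lat [ 13.6 207.   -2.8] phi 89.5 orierr 0.8 F [0.02 0.08 0.2 ] q [ 0.05  0.13  1.71 -0.    1.29 -1.32] open -0.0
1.75 {'scene': [[349, 147], [343, 258], [349, 163], [347, 205], [356, 164], [355, 206]], 'side': [[263, 161], [344, 120], [290, 128], [321, 114], [285, 128], [316, 113]]}
1.6 {'scene': [[335, 145], [327, 255], [331, 161], [328, 202], [338, 161], [335, 203]], 'side': [[273, 163], [354, 122], [302, 131], [333, 117], [297, 130], [328, 115]]}
1.5 {'scene': [[326, 144], [317, 255], [319, 160], [315, 202], [326, 160], [322, 202]], 'side': [[279, 166], [360, 124], [310, 135], [341, 120], [305, 132], [336, 118]]}
1.4 {'scene': [[317, 144], [306, 254], [306, 160], [302, 202], [313, 160], [309, 202]], 'side': [[286, 169], [367, 127], [319, 139], [349, 124], [314, 136], [344, 121]]}
```

View pics/r4.png

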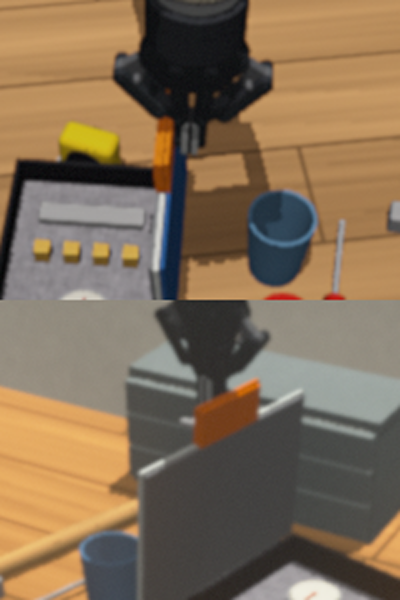

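Run:
```python
from plan import *
where()
plan([(9,202,90),(4,202,90),(-1,202,90),(-6,202,90),(0,215,90),(5,245,90),(-10,264,90),(-45,268,90),(-85,268,90),(-125,262,90),(-160,250,84),(-190,228,77),(-215,200,70),(-230,168,63),(-235,140,56),(-232,115,49),(-225,110,43),(-205,112,40),(-189,113,40)])
```

```text
t 6.0 d,z,lat [ 14.3 207.3  -2.8] phi 89.4 orierr 0.8 F [-0.2   0.39  0.23] q [ 0.05  0.13  1.71 -0.    1.29 -1.32] open -0.0
(9, 202, 90) [-0.004, -0.005, -0.005] [0.001, 0.003, -0.001]
(4, 202, 90) [-0.005, -0.009, -0.005] [0.001, 0.003, -0.001]
(-1, 202, 90) [-0.006, -0.014, -0.005] [0.001, 0.003, -0.001]
(-6, 202, 90) [-0.007, -0.019, -0.005] [0.001, 0.003, -0.001]
(0, 215, 90) [-0.006, -0.013, 0.008] [0.001, 0.003, -0.001]
(5, 245, 90) [-0.005, -0.009, 0.038] [0.001, 0.003, -0.001]
(-10, 264, 90) [-0.008, -0.023, 0.057] [0.001, 0.003, -0.001]
(-45, 268, 90) [-0.015, -0.058, 0.061] [0.001, 0.003, -0.001]
(-85, 268, 90) [-0.022, -0.097, 0.061] [0.001, 0.003, -0.001]
(-125, 262, 90) [-0.03, -0.136, 0.055] [0.001, 0.003, -0.001]
(-160, 250, 84) [-0.037, -0.17, 0.043] [0.034, -0.004, -0.001]
(-190, 228, 77) [-0.043, -0.2, 0.021] [0.072, -0.011, -0.001]
(-215, 200, 70) [-0.048, -0.224, -0.007] [0.11, -0.019, -0.0]
(-230, 168, 63) [-0.051, -0.239, -0.039] [0.148, -0.027, -0.0]
(-235, 140, 56) [-0.052, -0.244, -0.067] [0.186, -0.034, 0.0]
(-232, 115, 49) [-0.052, -0.241, -0.092] [0.224, -0.042, 0.0]
(-225, 110, 43) [-0.05, -0.234, -0.097] [0.257, -0.049, 0.0]
(-205, 112, 40) [-0.046, -0.214, -0.095] [0.273, -0.052, 0.001]
(-189, 113, 40) [-0.043, -0.199, -0.094] [0.273, -0.052, 0.001]
```

Call:
play_rows(
  targets=[
    {"delta_pos": [-0.002, -0.005, -0.003], "delta_rot": [0, 0, 0], "claw": 0},
    {"delta_pos": [-0.003, -0.01, -0.003], "delta_rot": [0, 0, 0], "claw": 0},
    {"delta_pos": [-0.004, -0.015, -0.003], "delta_rot": [0, 0, 0], "claw": 0},
    {"delta_pos": [-0.005, -0.02, -0.003], "delta_rot": [0, 0, 0], "claw": 0},
    {"delta_pos": [-0.005, -0.013, 0.008], "delta_rot": [0, 0, 0], "claw": 0},
    {"delta_pos": [-0.005, -0.009, 0.038], "delta_rot": [0, 0, 0], "claw": 0},
    {"delta_pos": [-0.008, -0.023, 0.057], "delta_rot": [0, 0, 0], "claw": 0},
    {"delta_pos": [-0.015, -0.058, 0.061], "delta_rot": [0, 0, 0], "claw": 0},
    {"delta_pos": [-0.022, -0.097, 0.061], "delta_rot": [0, 0, 0], "claw": 0},
    {"delta_pos": [-0.03, -0.136, 0.055], "delta_rot": [0, 0, 0], "claw": 0},
    {"delta_pos": [-0.037, -0.17, 0.043], "delta_rot": [0.034, -0.006, 0], "claw": 0},
    {"delta_pos": [-0.043, -0.2, 0.021], "delta_rot": [0.072, -0.012, 0], "claw": 0},
    {"delta_pos": [-0.048, -0.224, -0.007], "delta_rot": [0.11, -0.019, 0], "claw": 0},
    {"delta_pos": [-0.051, -0.239, -0.039], "delta_rot": [0.148, -0.027, 0], "claw": 0},
    {"delta_pos": [-0.052, -0.244, -0.067], "delta_rot": [0.186, -0.034, 0], "claw": 0},
    {"delta_pos": [-0.052, -0.241, -0.092], "delta_rot": [0.224, -0.042, 0], "claw": 0},
    {"delta_pos": [-0.05, -0.234, -0.097], "delta_rot": [0.257, -0.049, 0], "claw": 0},
    {"delta_pos": [-0.046, -0.214, -0.095], "delta_rot": [0.273, -0.052, 0], "claw": 0},
    {"delta_pos": [-0.043, -0.199, -0.094], "delta_rot": [0.273, -0.052, 0], "claw": 0},
    {"delta_pos": [-0.043, -0.199, -0.094], "delta_rot": [0.273, -0.052, 0], "claw": 0},
  ],
)

```text
time: 7.67
eef_pos: [0.5581, -0.067, 0.1892]
tcp_rot: [0.361, 0.608, 0.233, 0.667]
contact_force: [-0.1, -0.1, -0.2]
opening: 0.004
```

Run:
```python
from plan import *
import cv2
where()
plan([(-189,113,40)])
a=ctrl.read_camera("scene")
for th in (1.4,1.2,1.0,.8,.6): print(th,tabpix(th)['scene'])
cv2.imwrite("pics/r5.png",cv2.resize(a[120:320,180:400],None,fx=2.5,fy=2.5,interpolation=cv2.INTER_CUBIC))
```

```text
t 7.67 d,z,lat [-187.5  113.7    0. ] phi 40.0 orierr 0.1 F [-0.14 -0.08 -0.2 ] q [-0.6   0.23  1.93  0.79  1.46 -2.27] open 0.0
(-189, 113, 40) [-0.0, -0.001, -0.001] [0.0, -0.0, -0.0]
1.4 [[317, 144], [306, 254], [306, 160], [302, 202], [313, 160], [309, 202]]
1.2 [[299, 147], [285, 256], [283, 164], [277, 205], [290, 162], [284, 203]]
1.0 [[283, 151], [266, 259], [263, 170], [255, 211], [268, 168], [261, 208]]
0.8 [[269, 158], [251, 265], [246, 178], [238, 219], [250, 176], [242, 216]]
0.6 [[258, 166], [239, 272], [233, 189], [225, 229], [236, 186], [228, 226]]
```

View pics/r5.png

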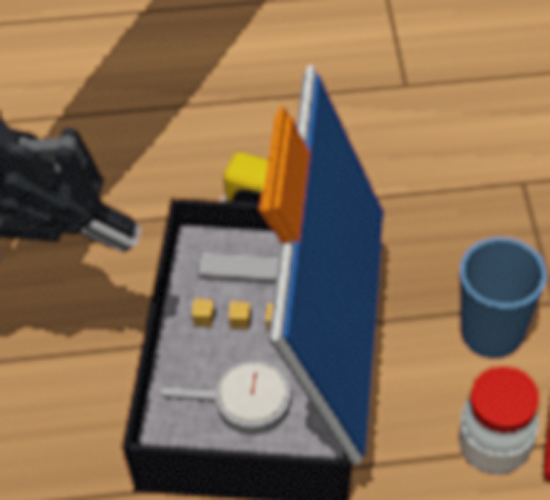

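Finger in place; the lid is falling, at about 1.25 rad (corners (304,147) and (290,254)). Holding.

Call:
play_rows(
  targets=[
    {"delta_pos": [0, 0, 0], "delta_rot": [0, 0, 0], "claw": 0},
    {"delta_pos": [0, 0, 0], "delta_rot": [0, 0, 0], "claw": 0},
    {"delta_pos": [0, 0, 0], "delta_rot": [0, 0, 0], "claw": 0},
    {"delta_pos": [0, 0, 0], "delta_rot": [0, 0, 0], "claw": 0},
    {"delta_pos": [0, 0, 0], "delta_rot": [0, 0, 0], "claw": 0},
    {"delta_pos": [0, 0, 0], "delta_rot": [0, 0, 0], "claw": 0},
    {"delta_pos": [0, 0, 0], "delta_rot": [0, 0, 0], "claw": 0},
    {"delta_pos": [0, 0, 0], "delta_rot": [0, 0, 0], "claw": 0},
    {"delta_pos": [0, 0, 0], "delta_rot": [0, 0, 0], "claw": 0},
    {"delta_pos": [0, 0, 0], "delta_rot": [0, 0, 0], "claw": 0},
    {"delta_pos": [0, 0, 0], "delta_rot": [0, 0, 0], "claw": 0},
    {"delta_pos": [0, 0, 0], "delta_rot": [0, 0, 0], "claw": 0},
    {"delta_pos": [0, 0, 0], "delta_rot": [0, 0, 0], "claw": 0},
    {"delta_pos": [0, 0, 0], "delta_rot": [0, 0, 0], "claw": 0},
    {"delta_pos": [0, 0, 0], "delta_rot": [0, 0, 0], "claw": 0},
    {"delta_pos": [0, 0, 0], "delta_rot": [0, 0, 0], "claw": 0},
    {"delta_pos": [0, 0, 0], "delta_rot": [0, 0, 0], "claw": 0},
    {"delta_pos": [0, 0, 0], "delta_rot": [0, 0, 0], "claw": 0},
  ],
)

```text
time: 9.22
eef_pos: [0.5584, -0.0677, 0.1898]
tcp_rot: [0.36, 0.608, 0.233, 0.668]
contact_force: [-1.0, 0.8, 0.3]
opening: 0.001
```

Call:
play_rows(
  targets=[
    {"delta_pos": [0, 0, 0], "delta_rot": [0, 0, 0], "claw": 0},
    {"delta_pos": [0, 0, 0], "delta_rot": [0, 0, 0], "claw": 0},
    {"delta_pos": [0, 0, 0], "delta_rot": [0, 0, 0], "claw": 0},
    {"delta_pos": [0, 0, 0], "delta_rot": [0, 0, 0], "claw": 0},
    {"delta_pos": [0, 0, 0], "delta_rot": [0, 0, 0], "claw": 0},
    {"delta_pos": [0, 0, 0], "delta_rot": [0, 0, 0], "claw": 0},
    {"delta_pos": [0, 0, 0], "delta_rot": [0, 0, 0], "claw": 0},
    {"delta_pos": [0, 0, 0], "delta_rot": [0, 0, 0], "claw": 0},
  ],
)

```text
time: 9.88
eef_pos: [0.5583, -0.0678, 0.1897]
tcp_rot: [0.36, 0.608, 0.233, 0.668]
contact_force: [0.4, -1.5, -0.7]
opening: -0.003
```

Run:
```python
from plan import *
import cv2
where()
a=ctrl.read_camera("scene"); b=ctrl.read_camera("side")
for th in (.8,.7,.6,.5): print(th,tabpix(th))
cv2.imwrite("pics/r6.png",cv2.resize(np.vstack([a[130:310,190:390],b[130:330,270:470]]),None,fx=1.5,fy=1.5,interpolation=cv2.INTER_CUBIC))
def wp(th,s=10,h=14.3,phi=40):
    p=np.radians(phi); return (round(-208*np.cos(th)-s*np.cos(p)-h*np.sin(p),1),round(208*np.sin(th)+s*np.sin(p)-h*np.cos(p),1),phi)
plan([wp(t) for t in (.6,.5,.4,.3,.2,.1,.05,0)])
```

```text
t 9.88 d,z,lat [-188.3  114.2   -0.4] phi 40.2 orierr 0.1 F [ 0.42 -1.53 -0.73] q [-0.6   0.23  1.93  0.79  1.46 -2.27] open -0.0
0.8 {'scene': [[269, 158], [251, 265], [246, 178], [238, 219], [250, 176], [242, 216]], 'side': [[325, 207], [402, 159], [365, 185], [394, 167], [361, 179], [391, 161]]}
0.7 {'scene': [[263, 162], [244, 268], [239, 184], [231, 224], [243, 181], [234, 221]], 'side': [[330, 215], [407, 166], [371, 195], [400, 176], [368, 189], [397, 171]]}
0.6 {'scene': [[258, 166], [239, 272], [233, 189], [225, 229], [236, 186], [228, 226]], 'side': [[334, 223], [411, 173], [376, 205], [405, 186], [373, 199], [402, 180]]}
0.5 {'scene': [[254, 171], [234, 276], [229, 195], [220, 234], [231, 191], [222, 231]], 'side': [[338, 232], [414, 181], [381, 215], [409, 196], [378, 209], [407, 190]]}
(np.float64(-188.5), np.float64(112.9), 40) [-0.0, -0.0, -0.001] [0.001, 0.0, -0.0]
(np.float64(-199.4), np.float64(95.2), 40) [-0.003, -0.011, -0.019] [0.001, 0.0, -0.0]
(np.float64(-208.4), np.float64(76.5), 40) [-0.004, -0.02, -0.038] [0.001, 0.0, -0.0]
(np.float64(-215.6), np.float64(56.9), 40) [-0.006, -0.027, -0.057] [0.001, 0.0, -0.0]
(np.float64(-220.7), np.float64(36.8), 40) [-0.007, -0.032, -0.077] [0.001, 0.0, -0.0]
(np.float64(-223.8), np.float64(16.2), 40) [-0.007, -0.035, -0.098] [0.001, 0.0, -0.0]
(np.float64(-224.6), np.float64(5.9), 40) [-0.008, -0.036, -0.108] [0.001, 0.0, -0.0]
(np.float64(-224.9), np.float64(-4.5), 40) [-0.008, -0.036, -0.119] [0.001, 0.0, -0.0]
```

View pics/r6.png

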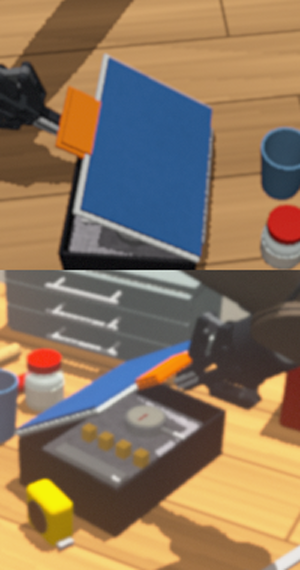

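The lid is at about 0.6 rad, with the tab on the finger (scene corner (260,168)). I'll hold a little longer to confirm the catch.

Call:
play_rows(
  targets=[
    {"delta_pos": [0, 0, 0], "delta_rot": [0, 0, 0], "claw": 0},
    {"delta_pos": [0, 0, 0], "delta_rot": [0, 0, 0], "claw": 0},
    {"delta_pos": [0, 0, 0], "delta_rot": [0, 0, 0], "claw": 0},
    {"delta_pos": [0, 0, 0], "delta_rot": [0, 0, 0], "claw": 0},
    {"delta_pos": [0, 0, 0], "delta_rot": [0, 0, 0], "claw": 0},
    {"delta_pos": [0, 0, 0], "delta_rot": [0, 0, 0], "claw": 0},
    {"delta_pos": [0, 0, 0], "delta_rot": [0, 0, 0], "claw": 0},
    {"delta_pos": [0, 0, 0], "delta_rot": [0, 0, 0], "claw": 0},
  ],
)

```text
time: 10.65
eef_pos: [0.5584, -0.0677, 0.1897]
tcp_rot: [0.36, 0.608, 0.233, 0.668]
contact_force: [-0.3, -2.2, -0.7]
opening: 0.002
```

Run:
```python
from plan import *
import cv2
where()
F=[]
for i in range(5):
    a=ctrl.read_camera("scene"); F.append(ctrl.get_state()['contact_force'])
print(np.mean(F,0)); cv2.imwrite("pics/hold.png",a)
d=cv2.absdiff(a,cv2.imread("pics/s_sc.png"));
```

```text
t 10.65 d,z,lat [-188.2  114.2   -0.4] phi 40.1 orierr 0.1 F [-0.25 -2.23 -0.7 ] q [-0.6   0.23  1.93  0.79  1.46 -2.27] open 0.0
[ 0.23270712 -1.07881155 -1.09590189]
```

Run:
```python
import json,numpy as np
for t in np.arange(.58,.199,-.02):
    d=-208*(np.cos(t)-np.cos(.6)); z=208*(np.sin(t)-np.sin(.6)); print(round(t,2),np.round([d*.198/1e3,d*.98/1e3,z/1e3],3).tolist(),end=';')
```

```text
0.58 [-0.0, -0.002, -0.003];0.56 [-0.001, -0.004, -0.007];0.54 [-0.001, -0.007, -0.011];0.52 [-0.002, -0.009, -0.014];0.5 [-0.002, -0.011, -0.018];0.48 [-0.003, -0.013, -0.021];0.46 [-0.003, -0.014, -0.025];0.44 [-0.003, -0.016, -0.029];0.42 [-0.004, -0.018, -0.033];0.4 [-0.004, -0.02, -0.036];0.38 [-0.004, -0.021, -0.04];0.36 [-0.005, -0.023, -0.044];0.34 [-0.005, -0.024, -0.048];0.32 [-0.005, -0.025, -0.052];0.3 [-0.005, -0.026, -0.056];0.28 [-0.006, -0.028, -0.06];0.26 [-0.006, -0.029, -0.064];0.24 [-0.006, -0.03, -0.068];0.22 [-0.006, -0.031, -0.072];0.2 [-0.006, -0.032, -0.076];
```

Call:
play_rows(
  targets=[
    {"delta_pos": [0, -0.002, -0.003], "delta_rot": [0, 0, 0], "claw": 0},
    {"delta_pos": [-0.001, -0.004, -0.007], "delta_rot": [0, 0, 0], "claw": 0},
    {"delta_pos": [-0.001, -0.007, -0.011], "delta_rot": [0, 0, 0], "claw": 0},
    {"delta_pos": [-0.002, -0.009, -0.014], "delta_rot": [0, 0, 0], "claw": 0},
    {"delta_pos": [-0.002, -0.011, -0.018], "delta_rot": [0, 0, 0], "claw": 0},
    {"delta_pos": [-0.003, -0.013, -0.021], "delta_rot": [0, 0, 0], "claw": 0},
    {"delta_pos": [-0.003, -0.014, -0.025], "delta_rot": [0, 0, 0], "claw": 0},
    {"delta_pos": [-0.003, -0.016, -0.029], "delta_rot": [0, 0, 0], "claw": 0},
    {"delta_pos": [-0.004, -0.018, -0.033], "delta_rot": [0, 0, 0], "claw": 0},
    {"delta_pos": [-0.004, -0.02, -0.036], "delta_rot": [0, 0, 0], "claw": 0},
    {"delta_pos": [-0.004, -0.021, -0.04], "delta_rot": [0, 0, 0], "claw": 0},
    {"delta_pos": [-0.005, -0.023, -0.044], "delta_rot": [0, 0, 0], "claw": 0},
    {"delta_pos": [-0.005, -0.024, -0.048], "delta_rot": [0, 0, 0], "claw": 0},
    {"delta_pos": [-0.005, -0.025, -0.052], "delta_rot": [0, 0, 0], "claw": 0},
    {"delta_pos": [-0.005, -0.026, -0.056], "delta_rot": [0, 0, 0], "claw": 0},
    {"delta_pos": [-0.006, -0.028, -0.06], "delta_rot": [0, 0, 0], "claw": 0},
    {"delta_pos": [-0.006, -0.029, -0.064], "delta_rot": [0, 0, 0], "claw": 0},
    {"delta_pos": [-0.006, -0.03, -0.068], "delta_rot": [0, 0, 0], "claw": 0},
    {"delta_pos": [-0.006, -0.031, -0.072], "delta_rot": [0, 0, 0], "claw": 0},
    {"delta_pos": [-0.006, -0.032, -0.076], "delta_rot": [0, 0, 0], "claw": 0},
  ],
)

```text
time: 12.57
eef_pos: [0.5519, -0.0997, 0.1131]
tcp_rot: [0.36, 0.609, 0.233, 0.668]
contact_force: [-1.2, -0.7, -1.1]
opening: 0.005
```

Run:
```python
from plan import *
import cv2
where()
a=ctrl.read_camera("scene"); b=ctrl.read_camera("side"); print(ctrl.get_state()['contact_force'])
for th in (.3,.25,.2,.15,0): print(th,tabpix(th))
cv2.imwrite("pics/r7.png",cv2.resize(np.vstack([a[130:310,190:390],b[150:350,270:470]]),None,fx=1.5,fy=1.5,interpolation=cv2.INTER_CUBIC))
plan([(-222.5,36,40),(-225,-4.6,40),(-226,-10,40)])
```

```text
t 12.57 d,z,lat [-220.7   37.6   -0.4] phi 40.1 orierr 0.1 F [-1.23 -0.69 -1.08] q [-0.65  0.37  1.93  0.77  1.39 -2.39] open 0.0
[-2.22034649 -1.60613921 -1.82811668]
0.3 {'scene': [[249, 181], [228, 284], [223, 207], [214, 246], [224, 203], [215, 242]], 'side': [[344, 249], [419, 197], [387, 236], [414, 216], [385, 230], [413, 210]]}
0.25 {'scene': [[248, 183], [228, 286], [222, 210], [214, 249], [223, 207], [214, 245]], 'side': [[345, 253], [420, 200], [388, 241], [415, 221], [387, 235], [414, 215]]}
0.2 {'scene': [[247, 186], [227, 289], [222, 213], [213, 252], [222, 210], [214, 248]], 'side': [[346, 257], [420, 204], [388, 246], [416, 226], [388, 241], [415, 220]]}
0.15 {'scene': [[247, 188], [227, 291], [222, 216], [213, 254], [222, 213], [213, 251]], 'side': [[347, 261], [421, 208], [389, 251], [416, 231], [388, 246], [416, 225]]}
0 {'scene': [[247, 196], [227, 297], [223, 226], [215, 263], [222, 222], [214, 260]], 'side': [[348, 273], [421, 219], [389, 265], [416, 244], [389, 260], [416, 239]]}
(-222.5, 36, 40) [-0.001, -0.002, -0.001] [0.001, -0.0, -0.0]
(-225, -4.6, 40) [-0.001, -0.004, -0.042] [0.001, -0.0, -0.0]
(-226, -10, 40) [-0.001, -0.005, -0.047] [0.001, -0.0, -0.0]
```

View pics/r7.png

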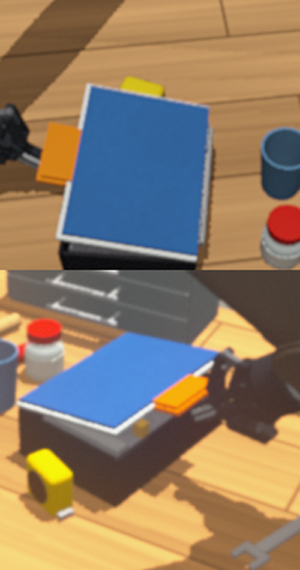

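Call:
play_rows(
  targets=[
    {"delta_pos": [0, -0.001, -0.002], "delta_rot": [0, 0, 0], "claw": 0},
    {"delta_pos": [0, -0.001, -0.004], "delta_rot": [0, 0, 0], "claw": 0},
    {"delta_pos": [0, -0.001, -0.006], "delta_rot": [0, 0, 0], "claw": 0},
    {"delta_pos": [0, -0.001, -0.008], "delta_rot": [0, 0, 0], "claw": 0},
    {"delta_pos": [0, -0.002, -0.01], "delta_rot": [0, 0, 0], "claw": 0},
    {"delta_pos": [0, -0.002, -0.012], "delta_rot": [0, 0, 0], "claw": 0},
    {"delta_pos": [0, -0.002, -0.014], "delta_rot": [0, 0, 0], "claw": 0},
    {"delta_pos": [0, -0.002, -0.016], "delta_rot": [0, 0, 0], "claw": 0},
    {"delta_pos": [0, -0.003, -0.018], "delta_rot": [0, 0, 0], "claw": 0},
    {"delta_pos": [0, -0.003, -0.02], "delta_rot": [0, 0, 0], "claw": 0},
    {"delta_pos": [-0.001, -0.003, -0.022], "delta_rot": [0, 0, 0], "claw": 0},
    {"delta_pos": [-0.001, -0.003, -0.024], "delta_rot": [0, 0, 0], "claw": 0},
    {"delta_pos": [-0.001, -0.004, -0.026], "delta_rot": [0, 0, 0], "claw": 0},
    {"delta_pos": [-0.001, -0.004, -0.028], "delta_rot": [0, 0, 0], "claw": 0},
    {"delta_pos": [-0.001, -0.004, -0.03], "delta_rot": [0, 0, 0], "claw": 0},
    {"delta_pos": [-0.001, -0.004, -0.032], "delta_rot": [0, 0, 0], "claw": 0},
    {"delta_pos": [-0.001, -0.004, -0.034], "delta_rot": [0, 0, 0], "claw": 0},
    {"delta_pos": [-0.001, -0.004, -0.036], "delta_rot": [0, 0, 0], "claw": 0},
    {"delta_pos": [-0.001, -0.004, -0.037], "delta_rot": [0, 0, 0], "claw": 0},
    {"delta_pos": [-0.001, -0.004, -0.038], "delta_rot": [0, 0, 0], "claw": 0},
  ],
)

```text
time: 14.33
eef_pos: [0.5511, -0.1038, 0.0745]
tcp_rot: [0.36, 0.608, 0.233, 0.668]
contact_force: [1.3, -2.2, -1.2]
opening: 0.004
```

Call:
play_rows(
  targets=[
    {"delta_pos": [0, 0, -0.001], "delta_rot": [0, 0, 0], "claw": 0},
    {"delta_pos": [0, 0, -0.002], "delta_rot": [0, 0, 0], "claw": 0},
    {"delta_pos": [0, 0, -0.003], "delta_rot": [0, 0, 0], "claw": 0},
    {"delta_pos": [0, 0, -0.004], "delta_rot": [0, 0, 0], "claw": 0},
    {"delta_pos": [0, 0, -0.005], "delta_rot": [0, 0, 0], "claw": 0},
    {"delta_pos": [0, 0, -0.006], "delta_rot": [0, 0, 0], "claw": 0},
    {"delta_pos": [0, 0, -0.007], "delta_rot": [0, 0, 0], "claw": 0},
    {"delta_pos": [0, 0, -0.008], "delta_rot": [0, 0, 0], "claw": 0},
    {"delta_pos": [0, 0, -0.009], "delta_rot": [0, 0, 0], "claw": 0},
    {"delta_pos": [0, 0, -0.01], "delta_rot": [0, 0, 0], "claw": 0},
    {"delta_pos": [0, 0, -0.012], "delta_rot": [0, 0, 0], "claw": 0},
    {"delta_pos": [0, 0, -0.014], "delta_rot": [0, 0, 0], "claw": 0},
    {"delta_pos": [0, 0, -0.016], "delta_rot": [0, 0, 0], "claw": 0},
    {"delta_pos": [0, 0, -0.016], "delta_rot": [0, 0, 0], "claw": 0},
  ],
)

```text
time: 15.5
eef_pos: [0.5508, -0.1036, 0.058]
tcp_rot: [0.36, 0.609, 0.233, 0.667]
contact_force: [-0.4, -0.4, 0.1]
opening: 0.002
```

Run:
```python
from plan import *
where()
F=[]
for i in range(4): ctrl.read_camera("side"); F.append(ctrl.get_state()['contact_force'])
print(np.mean(F,0)); plan([(-310,0,40)])
```

```text
t 15.5 d,z,lat [-2.249e+02 -1.750e+01 -1.000e-01] phi 40.1 orierr 0.0 F [-0.36 -0.39  0.1 ] q [-0.66  0.47  1.92  0.78  1.33 -2.46] open 0.0
[-0.03548558 -0.61185996 -0.26113896]
(-310, 0, 40) [-0.017, -0.083, 0.017] [0.001, -0.0, -0.0]
```

Call:
play_rows(
  targets=[
    {"delta_pos": [-0.003, -0.015, 0], "delta_rot": [0, 0, 0], "claw": 0},
    {"delta_pos": [-0.006, -0.03, 0], "delta_rot": [0, 0, 0], "claw": 0},
    {"delta_pos": [-0.01, -0.05, 0], "delta_rot": [0, 0, 0], "claw": 0},
    {"delta_pos": [-0.014, -0.07, 0.01], "delta_rot": [0, 0, 0], "claw": 0},
    {"delta_pos": [-0.017, -0.083, 0.03], "delta_rot": [0, 0, 0], "claw": 0},
    {"delta_pos": [-0.02, -0.1, 0.05], "delta_rot": [0, 0, 0], "claw": 0},
    {"delta_pos": [-0.02, -0.1, 0.05], "delta_rot": [0, 0, 0], "claw": 0},
    {"delta_pos": [-0.02, -0.1, 0.05], "delta_rot": [0, 0, 0], "claw": 0},
  ],
)

```text
time: 16.37
eef_pos: [0.5316, -0.2065, 0.1097]
tcp_rot: [0.36, 0.607, 0.231, 0.669]
contact_force: [-0.4, 0.2, -0.3]
opening: -0.002
```

Run:
```python
from plan import *
import cv2
where()
a=ctrl.read_camera("scene"); b=ctrl.read_camera("side")
for th in (.1,.05,0): print(th,tabpix(th))
a0=cv2.imread("pics/scene0.png"); d=cv2.absdiff(a,a0).max(2)
for nm,(x0,x1,y0,y1) in dict(right=(362,480,215,335),wrench=(130,182,215,292),tape=(268,301,182,202)).items(): print(nm,(d[y0:y1,x0:x1]>60).sum())
c=np.hstack([a[130:330,120:400],b[140:340,250:530]]); cv2.imwrite("pics/r8.png",cv2.resize(c,(800,286),interpolation=cv2.INTER_CUBIC))
```

```text
t 16.37 d,z,lat [-329.5   34.2   -1.6] phi 40.3 orierr 0.2 F [-0.35  0.23 -0.3 ] q [-0.81  0.44  1.83  0.68  1.48 -2.46] open -0.0
0.1 {'scene': [[247, 191], [227, 293], [222, 219], [213, 257], [222, 216], [213, 254]], 'side': [[347, 265], [421, 212], [389, 256], [416, 235], [389, 251], [416, 230]]}
0.05 {'scene': [[247, 194], [227, 295], [222, 222], [214, 260], [222, 219], [213, 257]], 'side': [[348, 269], [421, 215], [389, 261], [416, 240], [389, 255], [416, 235]]}
0 {'scene': [[247, 196], [227, 297], [223, 226], [215, 263], [222, 222], [214, 260]], 'side': [[348, 273], [421, 219], [389, 265], [416, 244], [389, 260], [416, 239]]}
right 0
wrench 1409
tape 159
```

View pics/r8.png

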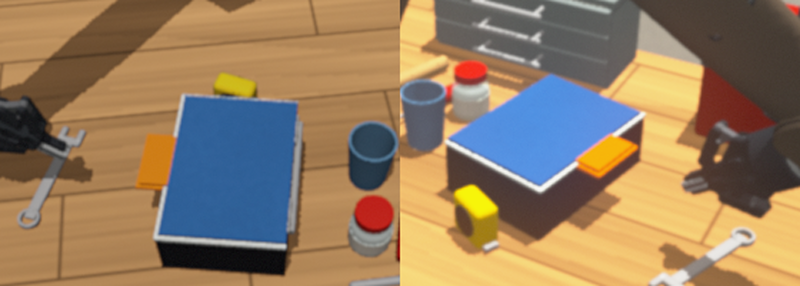

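The lid lies flat on the case: near scene corner about (248,197), predicted (247,196) for shut. The tab is free, the finger is clear in the air, and the tools look to be where they were. Handing in.

```bash
python3 -c "
from plant import ctrl
print(ctrl.sign_off())"
```

```text
the job is handed in; nothing more can be done
None
```

I tipped the lid forward with the closed fingers, let it fall freely, and caught it under the tab on a finger's outer side at about 0.6 rad. I then lowered it slowly: about 0.24 rad/s at first, about 0.12 rad/s from 0.2 rad, and slower still near the end. The finger backed out from under the tab, and I handed the job in at about 16.5 s of the 54 s allowed.

- **Lid shut:** The last pictures show the lid flat, with its corners where they should be at 0 rad (to about 1 px, roughly 2 mm). The camera cannot resolve 0.02 rad directly, but the finger went about 13 mm below the level where the lid closes, and the lid's load on it (about 1.5 N while holding) was down to near noise.
- **Catch:** The force while holding the lid was only about 1.5 to 2.3 N with about 1 N of noise. It pointed the way a resting lid should push, and the lid stayed at about 0.6 rad.
- **Tools:** The jar, cup, screwdriver and hammer area had not changed from the first picture. The same pixel check did show changes around the wrench and tape measure. I put these down to the arm, its shadow and the shut lid, since both look unmoved to the eye; I did not measure them separately.

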